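Try the two lever presses and flag the one that binds

ROBOT

A 6-joint arm with a two-finger parallel gripper is mounted at the origin on the work surface. World frame = base frame: x ahead of the robot, y to its left, z up, the work surface at z = 0. Lengths are in m, angles in rad, forces in N, time in s.
With the tool pointing down it reaches from about 0.325 to 1 m from the base axis. Payload 5.1 kg.
Tool frame: the origin (TCP) lies midway between the tips of the shut fingers; the grasp point (between the pads) lies 19 mm behind it; z points along the fingers, y is the line along which they close (so a half turn about z gives the same grasp; the last joint's range is limited). The gripper opens to 85 mm and grips with 20 to 120 N. Pads are 22 mm wide; open, the fingers measure 114 mm over their backs; the gripper's body (76 mm by 85 mm) begins 54 mm behind the grasp point. The pads swing forward as they close: fully open they stand 13 mm farther back than shut.
Start: joints at [1.195, 0.124, 1.65, -0, 1.367, -0.083], TCP at [0.188, 0.622, 0.211] pointing down, gripper open.
Joint ranges: [-2.61, 2.61], [-1.02, 2.33], [0.03, 2.71], [-1.35, 4.49], [0.32, 2.68], [-2.91, 2.91]. Speed limits (rad/s): [2.57, 2.57, 3.14, 3.14, 3.14, 3.14].

INTERFACE

Orientations are given as [roll, pitch, yaw] about the fixed x, y, z axes, in that order (R = Rz(yaw) Ry(pitch) Rx(roll)).
In Python, from rig import bot, vision, order gives the robot as it stands.
- The arm moves only by the tool arm_command, never from a script. Its arguments are lists of equal length, an entry for each row: "linear": the shift along the tool's x, y, z in units of 60 mm (1.0 is 60 mm), a list of three; "dr": the turn, a rotation vector about the tool's x, y, z in units of 6 degrees (1.0 is 6 degrees), a list of three; "fingers": the closure in counts, from 0 (fully open) to 255 (shut). A call has 1 to 20 rows; each row is the pose to reach, as a shift and turn from the pose commanded when the call began, along the tool's axes at that moment; what a row does not reach only later rows make up. A row lasts 1/8 s, in which the tool goes at most 62.5 mm and 10.7 degrees, less where a joint would pass 70% of its speed; a pose out of reach is approached as far as the arm can. A call with a gripper value outside its range is refused whole. The fingers move at their own pace and stop on an object; "newtons" is the grip in N (left out, the last holds). Time passes only in rows, so rows that repeat a pose let the fingers close. It gives the time, the measured TCP pose, the force, the opening and the grip force at its end, in the units of the state.
- bot.read_state(): the state, without advancing time (a new reading comes with each control period).
- vision.grab_frame(name): name is "scene" or "side" or "wrist"; returns the picture (400x640x3 uint8, red, green, blue); there is no depth.
- vision.camera_params(name): a dict with "intrinsics" (3x3 intrinsics, pixels), "rvec" (rotation vector, rad) and "tvec" (3), from world to camera coordinates, as OpenCV has them. Camera axes: x right, y down, z forward; pixel columns grow to the right and rows downward; lengths in m; the calibration is good to about 2 mm. A picture is of the moment at which its call begins: read the wrist's pose just before it. camera_params takes no time and is no camera call; for the wrist camera it gives the pose at the moment of the call.
- order.close_job(): hands the job in; it is judged then, once.
The state is a dict: "t": time; "qpos": joint angles; "joint_vel": joint speeds; "tau": joint torques, N m; "eef_pos": TCP position; "eef_rot": TCP orientation; "ft_force": force on the tool from outside, world axes, zero at the start; "moment": the same for the moment, N m; "width": finger opening in m; "grasp_force": force on a finger pad.
Only numpy, scipy, OpenCV 4.12 (cv2) and the standard library are available. Lean on these libraries where they do the work, as an engineer would, in place of code of your own. Each camera call takes 0.05 s, during which the arm holds its last target. There are 200 camera calls.

TASK

Check the two lever presses before work starts: push the lever of each one right down and let it go - one springs back up by itself, the other binds and stays down, and is to be left down. When you have tried both, draw the red flag up out of the wooden tool block and stand it in the small pot in front of the press that binds. Leave the pots and the block standing where they are, the other tools in the block, and everything else on the bench in its place.

Things in the scene. Friction and masses are not known exactly. Their poses are not given: they have to be found in the camera images.
- press_a: dark cast-iron lever press, fixed, one of two alike; 176 x 92 mm foot, 215 mm high. Origin on the bench under mid-foot; own -x = front (die plate), +x = rear, z up. Lever hinged at the nose (72 mm in front of the origin, 190 mm up, axis across), running back over the plunger to a thumb pad above the rear of the foot. Casting under 200 mm high, under 100 mm below the pad.
- lever_a (a joint): lever angle of press_a: 0 = up at rest, 0.35 rad = right down on its stop. Pushed at the pad, a free lever takes 1 to 3 N and springs up by itself when let go; a binding one takes 6 to 9 N and stays where it is left. Just one of the two presses binds; it cannot be told by sight.
- pad_a (a point): top face, centre, of the thumb pad of the lever of press_a: a flat steel pad 46 mm long and 22 mm wide, 9 mm thick, 152 mm behind the hinge; 213 mm over the bench when up, 160 mm when down. It moves straight down within 3 mm; press it from above.
- pot_a: small upright aluminium pot (0.3 kg, loose) by the front right corner of the foot of press_a, the one that belongs to that press: outside 48 mm across (dark foot ring 51 mm), 66 mm high, wall 3 mm, inside 42 mm across with its floor 5 mm up. Empty. Origin at the centre of its underside, z up.
- press_b: dark cast-iron lever press, fixed, one of two alike; 176 x 92 mm foot, 215 mm high. Origin on the bench under mid-foot; own -x = front (die plate), +x = rear, z up. Lever hinged at the nose (72 mm in front of the origin, 190 mm up, axis across), running back over the plunger to a thumb pad above the rear of the foot. Casting under 200 mm high, under 100 mm below the pad.
- lever_b (a joint): lever angle of press_b: 0 = up at rest, 0.35 rad = right down on its stop. Pushed at the pad, a free lever takes 1 to 3 N and springs up by itself when let go; a binding one takes 6 to 9 N and stays where it is left. Just one of the two presses binds; it cannot be told by sight.
- pad_b (a point): top face, centre, of the thumb pad of the lever of press_b: a flat steel pad 46 mm long and 22 mm wide, 9 mm thick, 152 mm behind the hinge; 213 mm over the bench when up, 160 mm when down. It moves straight down within 3 mm; press it from above.
- pot_b: small upright aluminium pot (0.3 kg, loose) by the front right corner of the foot of press_b, the one that belongs to that press: outside 48 mm across (dark foot ring 51 mm), 66 mm high, wall 3 mm, inside 42 mm across with its floor 5 mm up. Empty. Origin at the centre of its underside, z up.
- block: square wooden tool block (0.6 kg, loose), 84 x 84 mm and 60 mm high, with four upright round bores of 12 mm in a square of 40 mm pitch, 45 mm deep (bore floor 15 mm over the bench); one tool stands in each. Origin at the centre of its underside, z up, x and y along its sides.
- flag: red out-of-use flag standing in a bore of the block, the tallest thing there: 10 mm wooden stick, 196 mm long in all, 35 g. Origin at the centre of its foot (15 mm over the bench), z up along it; it may lean 0.05 rad in its bore. Top 45 mm (151 to 196 mm from the foot) is a round red grip 14 mm thick, taken from above. A stiff red pennant 3 mm thick stands out 50 mm to its +x, 114 to 146 mm from the foot.
- driver_yellow: watchmaker's screwdriver with a yellow head, 100 mm long, 13 mm at the widest, standing in another bore of the block, its top at most 120 mm over the bench. Origin at its foot, z up along it. Not to be disturbed.
- driver_blue: watchmaker's screwdriver with a blue head, 100 mm long, 13 mm at the widest, standing in another bore of the block, its top at most 120 mm over the bench. Origin at its foot, z up along it. Not to be disturbed.
- scratch_pen: white pen-shaped scratch brush with a black band, 104 mm long, 10 mm thick, standing in another bore of the block, its top at most 120 mm over the bench. Origin at its foot, z up along it. Not to be disturbed.
- tweezers: steel tweezers lying flat, 125 mm long, 6 mm high. Origin at the centre of its underside. Not to be disturbed.
- bench_brush: short black bench brush with grey bristles lying flat, 85 x 42 x 12 mm. Origin at the centre of its underside. Not to be disturbed.
- loupe: black eye loupe standing on its narrower end, 34 mm across, 33 mm high. Origin at the centre of its underside. Not to be disturbed.
- tin: round aluminium tin with a lid, 56 mm across, 21 mm high. Origin at the centre of its underside. Not to be disturbed.
- movement: watch movement (brass) in a black round holder, 42 mm across, 20 mm high. Origin at the centre of its underside. Not to be disturbed.
Things that resemble listed ones, but are neither listed nor needed, are in the scene too. Of the things shaped like the block, the wooden one is meant. What is shaped like the pot_b but yellow is not meant.

How it is judged:
On the way, in this order (a step that is already met when the one before it is completed fails the run):
1. the lever of the press that runs freely has been pushed right down (over 0.31 rad) (value of joint lever_a above 0.31 rad), for 0.05 s.
2. both tried: that lever has come back up by itself, and the lever of the other press has been pushed right down and stays there (value of joint lever_a below 0.05 rad and value of joint lever_b above 0.3 rad), for 0.2 s.
3. the red flag is drawn out of its bore, its foot above the block (z of flag in the frame of block above 0.061 m), for 0.1 s.
At the end, for the whole second after the job is handed in: The red flag stands at rest in the pot of the press that binds: foot within 22 mm of the pot axis and under 15 mm above the pot's underside, leaning under 0.7 rad; the free lever is up (under 0.05 rad), the binding one down (over 0.25 rad); that pot and the block upright (horizontal distance between flag and pot_b below 0.022 m and z of flag in the frame of pot_b below 0.015 m and angle between flag's own z axis and vertical below 0.7 rad and linear speed of flag below 0.02 m/s and angular speed of flag below 0.2 rad/s and value of joint lever_a below 0.05 rad and value of joint lever_b above 0.25 rad and angle between each of pot_b, block's own z axis and vertical below 0.1 rad); the robot touches nothing.
It fails at once if a pot moved by more than 30 mm or tipped over (distance of any of pot_a, pot_b from where it was at the start of the episode above 0.03 m or angle between any of pot_a, pot_b's own z axis and vertical above 0.35 rad).
It fails at once if the tool block moved by more than 30 mm or tipped by more than 0.25 rad (distance of block from where it was at the start of the episode above 0.03 m or angle between block's own z axis and vertical above 0.25 rad).
It fails at once if another tool pulled up or knocked out of the block (distance of any of driver_yellow, driver_blue, scratch_pen from where it was at the start of the episode above 0.035 m or angle between any of driver_yellow, driver_blue, scratch_pen's own z axis and vertical above 0.35 rad).
It fails at once if something else on the bench moved by more than 30 mm (distance of any of tweezers, bench_brush, loupe, tin, movement from where it was at the start of the episode above 0.03 m).
It also fails if it takes over 58 s, if anything falls off the work surface, if the arm or the gripper's body presses on something with over 40 N, if the wrist force passes 120 N, or if a joint passes its speed limit or range.

## Working session

There is one attempt and no reset: what is moved stays moved. The work goes in short steps, Python scripts to look and compute and a tool call to move; the robot and the scene stay as the last step left them, time stands still between calls to the robot, and variables do not carry over. Pictures are saved under pics/ and viewed, at most 10 in all, crops included, and the job is handed in when it is done.

Besides the shell and the picture viewer there is one more tool, called after "Request:" as a command line: name --argument value ..., lists and objects as JSON in quotes. arm_command: Moves the arm, as the interface text tells. Its arguments: {"type":"object","properties":{"linear":{"type":"array","items":{"type":"array","items":{"type":"number"}}},"dr":{"type":"array","items":{"type":"array","items":{"type":"number"}}},"fingers":{"type":"array","items":{"type":"number"}},"newtons":{"type":"number"}},"required":["linear","dr","fingers"]}

```bash
mkdir -p pics && cat > h.py <<'E'
import numpy as np, cv2
from rig import bot, vision, order
from scipy.spatial.transform import Rotation as R
def cam(n):
    p=vision.camera_params(n); return np.array(p["intrinsics"]),cv2.Rodrigues(np.array(p["rvec"],float))[0],np.array(p["tvec"],float).ravel()
def grab(n,f=None):
    c=cam(n); im=np.array(vision.grab_frame(n)); 
    if f: cv2.imwrite("pics/"+f,cv2.cvtColor(im,cv2.COLOR_RGB2BGR))
    return im,c
def ray(c,u,v):
    K,Rm,t=c; d=Rm.T@np.linalg.inv(K)@np.array([u,v,1.]); return -Rm.T@t,d/np.linalg.norm(d)
def onz(c,u,v,z):
    o,d=ray(c,u,v); return o+d*(z-o[2])/d[2]
def proj(c,P):
    K,Rm,t=c; q=K@(Rm@np.asarray(P,float)+t); return q[:2]/q[2]
def two(c1,p1,c2,p2):
    o1,d1=ray(c1,*p1);o2,d2=ray(c2,*p2)
    s=np.linalg.lstsq(np.stack([d1,-d2],1),o2-o1,rcond=None)[0]
    a,b=o1+s[0]*d1,o2+s[1]*d2; return (a+b)/2,np.linalg.norm(a-b)
def move(P,yaw=None):
    "shift in tool axes/60mm, and the turn needed for tool down with yaw"
    s=bot.read_state(); T=R.from_euler('xyz',s["eef_rot"])
    l=T.inv().apply(np.asarray(P)-s["eef_pos"])/0.06
    d=(T.inv()*R.from_euler('xyz',[np.pi,0,yaw])).as_rotvec(degrees=True)/6 if yaw is not None else None
    return np.round(l,3),None if d is None else np.round(d,3)
E
python3 - <<'E'
from h import *
s=bot.read_state(); print({k:np.round(v,3) for k,v in s.items()})
for n in("scene","side","wrist"):
    im,c=grab(n,n+"0.png"); print(n,np.round(-c[1].T@c[2],3),np.round(c[1][2],2))
E
```

```text
{'t': np.float64(0.0), 'qpos': array([ 1.195,  0.125,  1.652,  0.   ,  1.367, -0.083]), 'joint_vel': array([ 0.001, -0.001,  0.   ,  0.   ,  0.001, -0.   ]), 'tau': array([-0.0000e+00, -4.2363e+01, -3.6544e+01, -0.0000e+00,  7.0000e-03,
        0.0000e+00]), 'eef_pos': array([0.187, 0.622, 0.209]), 'eef_rot': array([-3.14 , -0.   ,  2.849]), 'ft_force': array([ 0.046,  0.416, -0.831]), 'moment': array([-0.013,  0.005, -0.011]), 'grasp_force': np.float64(0.0), 'width': np.float64(0.085)}
scene [1.031 0.67  1.3  ] [-0.39 -0.45 -0.8 ]
side [0.422 0.872 0.997] [ 0.05 -0.71 -0.71]
wrist [0.119 0.643 0.373] [ 0.27 -0.08 -0.96]
```

View pics/scene0.png

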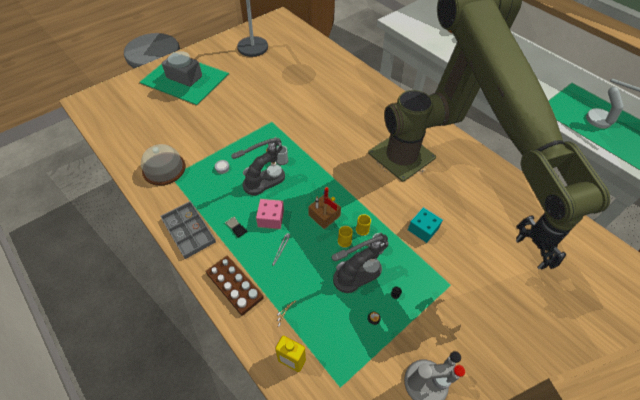

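View pics/side0.png

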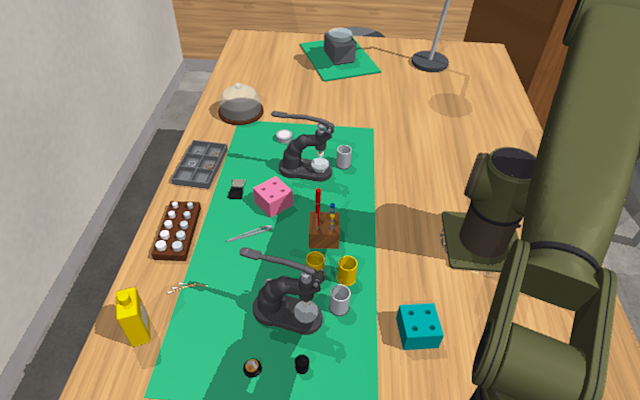

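The scene and side views show two presses on the green mat. The near one has its pad at side (248,254) and its pot at (340,300). The far one has its pad at side (275,114) and its pot at (344,156). The wooden block with the flag is at side (323,230). I'll zoom in on both presses.

```bash
python3 - <<'E'
import cv2,numpy as np
s=cv2.imread("pics/scene0.png");d=cv2.imread("pics/side0.png")
def cr(i,u,v): 
    o=cv2.resize(i[v:v+75,u:u+100],(400,300),interpolation=cv2.INTER_CUBIC)
    for k in range(0,100,20): cv2.putText(o,str(u+k),(k*4,8),0,.3,(255,255,255)); cv2.line(o,(k*4,10),(k*4,16),(255,255,255))
    for k in range(0,75,15): cv2.putText(o,str(v+k),(0,k*4+4),0,.3,(255,255,255)); cv2.line(o,(20,k*4),(26,k*4),(255,255,255))
    return o
cv2.imwrite("pics/c1.png",np.vstack([np.hstack([cr(s,325,225),cr(d,236,240)]),np.hstack([cr(s,225,130),cr(d,265,100)])]))
E
```

```text
(no output)
```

View pics/c1.png

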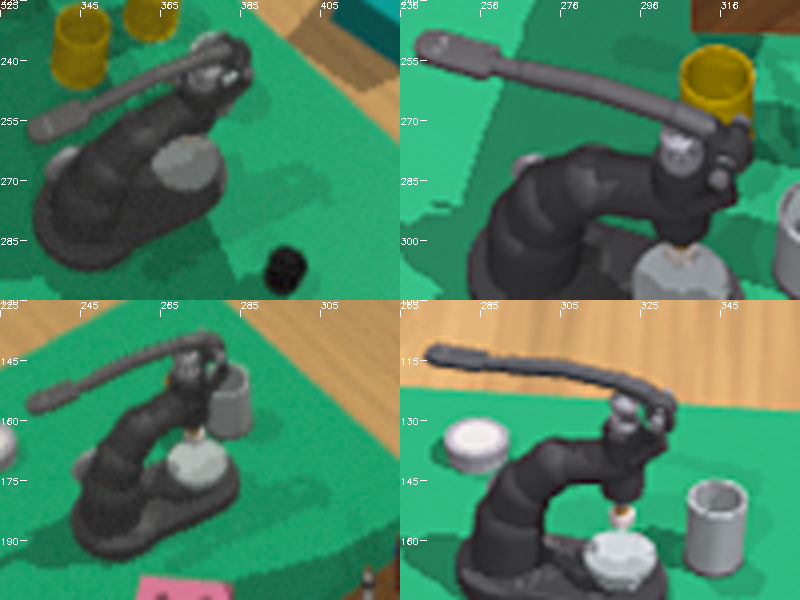

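View pics/wrist0.png

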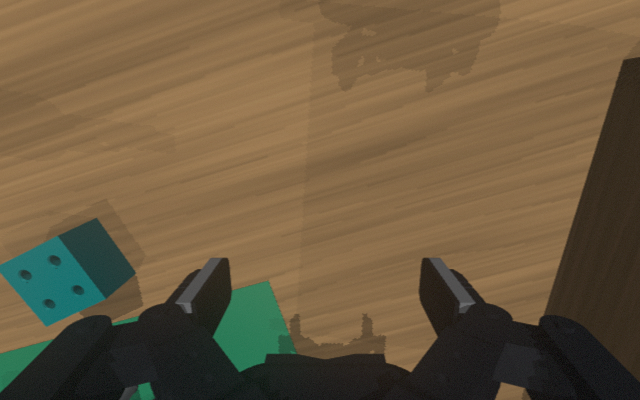

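The zoom gives pad centres at scene (339,255.5) with side (249.7,253.3) for the near press, and scene (238,154.5) with side (278.8,113.8) for the far one. The wrist view shows only the teal decoy block and bare bench.

```bash
python3 - <<'E'
from h import *
cs,cd=cam("scene"),cam("side")
for n,p,q in(("near",(339.3,255.5),(249.7,253.3)),("far",(238,154.5),(278.8,113.8))):
    print(n,np.round(two(cs,p,cd,q),4) if 0 else [np.round(x,4) for x in two(cs,p,cd,q)], np.round(onz(cs,*p,.213),3),np.round(onz(cd,*q,.213),3))
# hinge-ish ends
print("hinge near",[np.round(x,3) for x in two(cs,(325+58,225+12.5),cd,(236+320/4,240+120/4))], "far",[np.round(x,3) for x in two(cs,(225+212/4,130+42/4),cd,(265+262/4,100+100/4))])
print("potfar",[np.round(x,3) for x in two(cs,(282.5,148),cd,(344.5,148.7))],onz(cd,344.5,148.7,.066).round(3))
for n,c in(("scene",cs),("side",cd)):
    im=cv2.imread("pics/%s0.png"%n); h=cv2.cvtColor(im,cv2.COLOR_BGR2HSV)
    m=((h[...,0]<6)|(h[...,0]>174))&(h[...,1]>170)&(h[...,2]>70)
    k,l,st,ce=cv2.connectedComponentsWithStats(m.astype(np.uint8))
    for i in range(1,k):
        if st[i,4]>12: 
            ys,xs=np.where(l==i); t=ys==ys.min(); print(n,st[i],ce[i].round(1),"top",xs[t].mean(),ys.min())
    g=(h[...,1]<25)&(h[...,2]>90)
    k,l,st,ce=cv2.connectedComponentsWithStats(g.astype(np.uint8))
    if n=="side":
        for i in range(1,k):
            if 40<st[i,4]<1500 and 230<ce[i][0]<380: print("gray",st[i],ce[i].round(1))
s,d=[cv2.imread("pics/%s0.png"%n) for n in("scene","side")]
f=lambda i,u,v,w,hh:cv2.resize(i[v:v+hh,u:u+w],(400,400),interpolation=cv2.INTER_CUBIC)
cv2.imwrite("pics/c2.png",np.hstack([f(s,295,175,60,60),f(d,295,180,80,80)]))
cv2.imwrite("pics/c3.png",f(d,310,270,50,50))
E
```

```text
near [array([0.5983, 0.265 , 0.2091]), np.float64(0.0017)] [0.599 0.266 0.213] [0.598 0.269 0.213]
far [array([ 0.6074, -0.2588,  0.2102]), np.float64(0.0001)] [ 0.609 -0.256  0.213] [ 0.607 -0.255  0.213]
hinge near [array([0.453, 0.301, 0.211]), np.float64(0.006)] far [array([ 0.452, -0.236,  0.197]), np.float64(0.001)]
potfar [array([ 0.402, -0.286,  0.076]), np.float64(0.007)] [ 0.404 -0.295  0.066]
scene [324 188   4   9  26] [325.8 191.9] top 326.0 188
scene [324 198  13  12  72] [330.2 203.3] top 326.0 198
scene [454 365  11  11  91] [459.  370.3] top 458.5 365
side [316 188   5  38 107] [317.5 202.5] top 318.0 188
gray [326  27  50  20 276] [351.6  33.6]
gray [339  46  17  17  88] [348.9  55.1]
gray [223  99  37  21 556] [242.4 108.2]
gray [272 112  16   5  42] [279.4 113.9]
gray [292 115  42  12  82] [314.9 119.2]
gray [318 123   7  11  48] [320.6 128.2]
gray [276 130  16  13 166] [283.7 135.9]
gray [336 146  15  23 286] [343.4 156.7]
gray [311 158  18  15 206] [319.5 164.7]
gray [241 248  74  25 339] [274.5 259.1]
gray [301 272  11  12  95] [305.5 277.6]
gray [330 284  21  32 500] [339.5 299.7]
gray [294 301  25  22 425] [305.6 311.4]
```

View pics/c2.png

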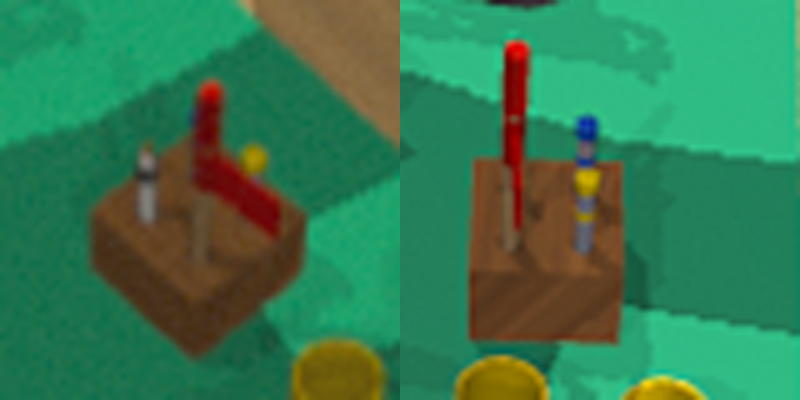

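Flag top is at scene (326.5,188.5) and side (318.2,189.6), and the pennant points toward +y. Pad heights measured 0.209 and 0.210 against 0.213 expected, so they hold. Next I work out the moves.

```bash
python3 - <<'E'
from h import *
cs,cd=cam("scene"),cam("side")
print("flagtop",two(cs,(326.5,188.5),cd,(318.2,189.6)), "potnear",onz(cd,340.5,289.,.066).round(3), onz(cd,340.5,313,.0).round(3))
print("pennant tip",onz(cs,336,207,.145).round(3))
for z in(.27,.225,.158): print(move((.598,.267,z),2.849))
E
```

```text
flagtop (array([0.4657214 , 0.05199395, 0.20923675]), np.float64(0.0011717388708818843)) potnear [0.394 0.242 0.066] [0.39  0.267 0.   ]
pennant tip [0.458 0.095 0.145]
(array([-8.258, -3.69 , -1.003]), array([-0.015, -0.001, -0.002]))
(array([-8.258, -3.688, -0.253]), array([-0.015, -0.001, -0.002]))
(array([-8.258, -3.687,  0.864]), array([-0.015, -0.001, -0.002]))
```

Request:
arm_command --linear '[[0,0,-1],[-1,-0.45,-1],[-2,-0.9,-1],[-3,-1.35,-1],[-4,-1.8,-1],[-5,-2.25,-1],[-6,-2.7,-1],[-7,-3.1,-1],[-7.8,-3.5,-1],[-8.26,-3.69,-1],[-8.26,-3.69,-0.6],[-8.26,-3.69,-0.35],[-8.26,-3.69,-0.35]]' --dr '[[0,0,0],[0,0,0],[0,0,0],[0,0,0],[0,0,0],[0,0,0],[0,0,0],[0,0,0],[0,0,0],[0,0,0],[0,0,0],[0,0,0],[0,0,0]]' --fingers '[255,255,255,255,255,255,255,255,255,255,255,255,255]'

```text
t: 1.78
eef_pos: [0.5969, 0.2673, 0.2291]
eef_rot: [-3.139, -0.003, 2.849]
ft_force: [-0.8, 0.0, 0.5]
width: -0.0001
grasp_force: 0.0
```

Request:
arm_command --linear '[[0,0,0.3],[0,0,0.5],[0,0,0.7]]' --dr '[[0,0,0],[0,0,0],[0,0,0]]' --fingers '[255,255,255]'

```text
t: 2.15
eef_pos: [0.5983, 0.2675, 0.1891]
eef_rot: [3.141, 0.001, 2.849]
ft_force: [0.4, -1.8, 6.0]
width: -0.0
grasp_force: 3.1
```

Request:
arm_command --linear '[[0,0,0.2],[0,0,0.4],[0,0,0.5],[0,0,0.53],[0,0,0.53]]' --dr '[[0,0,0],[0,0,0],[0,0,0],[0,0,0],[0,0,0]]' --fingers '[255,255,255,255,255]'

```text
t: 2.78
eef_pos: [0.5994, 0.2673, 0.1594]
eef_rot: [3.14, 0.003, 2.849]
ft_force: [-0.3, -1.1, 5.7]
width: 0.0002
grasp_force: 2.6
```

Request:
arm_command --linear '[[0,0,0.05],[0,0,0.08],[0,0,0.08]]' --dr '[[0,0,0],[0,0,0],[0,0,0]]' --fingers '[255,255,255]'

```text
t: 3.15
eef_pos: [0.5991, 0.2674, 0.1548]
eef_rot: [3.14, 0.002, 2.849]
ft_force: [-0.5, -0.4, 5.4]
width: -0.0001
grasp_force: 2.9
```

Request:
arm_command --linear '[[0,0,0.04],[0,0,0.08],[0,0,0.08]]' --dr '[[0,0,0],[0,0,0],[0,0,0]]' --fingers '[255,255,255]'

```text
t: 3.52
eef_pos: [0.5986, 0.2675, 0.1498]
eef_rot: [3.141, 0.001, 2.849]
ft_force: [-2.9, -1.4, 6.3]
width: -0.0001
grasp_force: 2.8
```

```bash
python3 - <<'E'
from h import *
s=bot.read_state();print(s["eef_pos"],s["ft_force"])
a,ca=grab("scene");b,cb=grab("side")
f=lambda i,u,v:cv2.resize(i[v:v+90,u:u+90],(400,400),interpolation=cv2.INTER_CUBIC)[...,::-1]
cv2.imwrite("pics/p1.png",np.hstack([f(a,310,210),f(b,230,235)]))
E
```

```text
[0.59862707 0.26752478 0.14979975] [-2.90418374 -1.39726261  6.29428898]
```

View pics/p1.png

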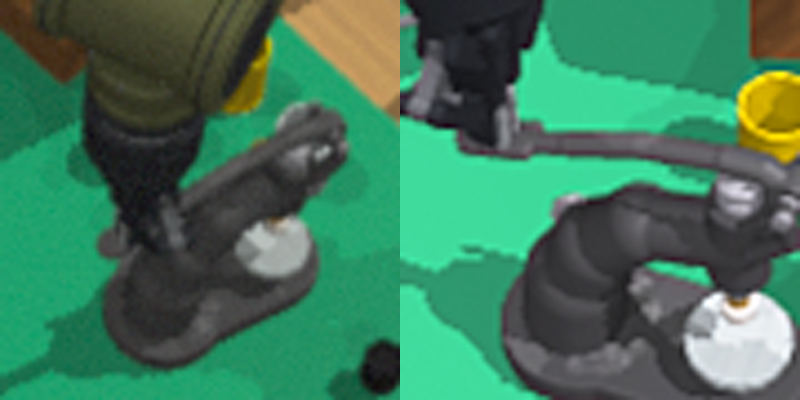

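The lever is well down. In the side view the fingers sit on the front half of the pad, with the tip at about (253.6,267.6). I'll check this against projections.

```bash
python3 - <<'E'
from h import *
cs,cd=cam("scene"),cam("side")
print([proj(c,(.5986,.2675,z)).round(1) for c in(cs,cd) for z in(.15,.16)])
print("pad end visible:",[x.round(4) for x in two(cs,(310+115*.225,210+243*.225),cd,(230+85*.225,235+143*.225))])
s,d=[cv2.imread("pics/%s0.png"%n) for n in("scene","side")]
E
```

```text
[array([338.8, 265.7]), array([339. , 264.2]), array([251.7, 270.1]), array([251.4, 267.5])]
pad end visible: [array([0.6049, 0.2611, 0.1529]), np.float64(0.0018)]
```

Request:
arm_command --linear '[[0,0,0.03],[0,0,0.05],[0,0,0.05]]' --dr '[[0,0,0],[0,0,0],[0,0,0]]' --fingers '[255,255,255]'

```text
t: 4.0
eef_pos: [0.5985, 0.2676, 0.147]
eef_rot: [3.141, 0.001, 2.849]
ft_force: [-2.4, -1.8, 6.8]
width: 0.0002
grasp_force: 3.1
```

```bash
python3 - <<'E'
from h import *
s=bot.read_state();print(s["eef_pos"],s["ft_force"],s["moment"])
w,_=grab("wrist","w1.png")
E
```

```text
[0.59849589 0.26763213 0.14697955] [-2.38335067 -1.78931354  6.81906916] [-0.17308088  0.54994435  0.06521002]
```

View pics/w1.png

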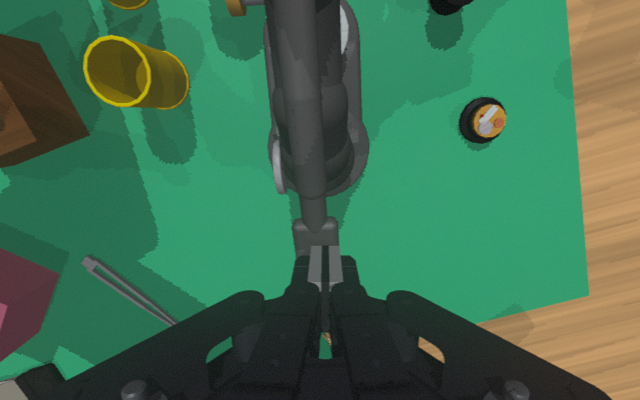

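The wrist view shows the fingers centred across the pad. The pad's front edge runs from (296,222) to (338,222), and the fingertips are at about (325,250). I'll measure the pad height from that edge.

```bash
python3 - <<'E'
from h import *
c=cam("wrist"); s=bot.read_state(); e=s["eef_pos"]
print(c[0][0,0],"tcp px",proj(c,e).round(1), "cam",(-c[1].T@c[2]).round(3))
im=cv2.imread("pics/w1.png")
for z in(.213,.18,.17,.16,.15,.14):
    a,b=onz(c,296,224,z),onz(c,338,224,z); print(z,np.linalg.norm(a-b).round(4),((a+b)/2).round(4))
g=cv2.cvtColor(im,cv2.COLOR_BGR2GRAY)
for v in (226,230,234,240): print(v,g[v,286:350:2])
E
```

```text
320.0990033903337 tcp px [324.7 245.2] cam [0.53  0.288 0.311]
0.213 0.0136 [0.5631 0.2757 0.213 ]
0.18 0.0182 [0.5742 0.2715 0.18  ]
0.17 0.0196 [0.5776 0.2702 0.17  ]
0.16 0.021 [0.581  0.2689 0.16  ]
0.15 0.0224 [0.5844 0.2676 0.15  ]
0.14 0.0238 [0.5877 0.2663 0.14  ]
226 [119 119 121  70  75  93 102 104 105 108  71  67  67  73  70  72  70  70
  85 109 111 108 107 101  86  71  82  91 119 122 123 119]
230 [119 120 120  81  71  74  85  84  82  80  86  81  70  72  69  73  71  75
  76  76  76  75  75  74  71  68  88 121 120 120 123 120]
234 [121 121 118  94  63  69  72  70  72  71  76  74  75  74  74  75  75  74
  74  74  76  77  76  73  72  69  92 122 120 121 122 120]
240 [120 121 121 121  66  67  71  72  71  71  72  71  69  71  75  74  74  74
  70  69  71  72  71  74  73  68  81 121 119 119 122 118]
```

Request:
arm_command --linear '[[0,0,-0.5],[0,0,-1.3],[0,0,-1.8],[0,0,-1.8]]' --dr '[[0,0,0],[0,0,0],[0,0,0],[0,0,0]]' --fingers '[255,255,255,255]'

```text
t: 4.55
eef_pos: [0.5998, 0.2679, 0.2569]
eef_rot: [3.138, 0.005, 2.849]
ft_force: [-0.1, -0.5, -0.2]
width: -0.0001
grasp_force: 0.0
```

```bash
python3 - <<'E'
from h import *
s=bot.read_state();print(s["eef_pos"],s["ft_force"])
a,ca=grab("scene","s2.png");b,cb=grab("side","d2.png");w,_=grab("wrist","w2.png")
f=lambda i,u,v:cv2.resize(i[v:v+80,u:u+80],(400,400),interpolation=cv2.INTER_CUBIC)[...,::-1]
cv2.imwrite("pics/p2.png",np.hstack([f(a,310,225),f(b,230,235)]))
E
```

```text
[0.59980845 0.26794719 0.25685779] [-0.09152073 -0.51088437 -0.23394447]
```

View pics/p2.png

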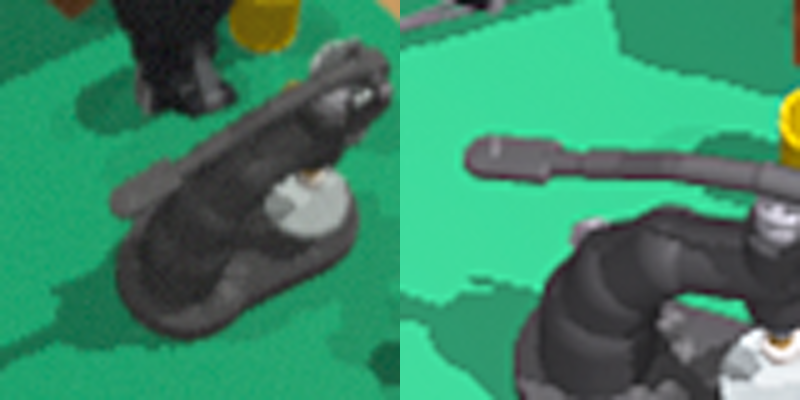

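The near lever stays down, so the near press is the one that binds. Its pad centre is now at scene (339.6,262.6) and side (252,266.5).

```bash
python3 - <<'E'
from h import *
cs,cd=cam("scene"),cam("side")
print([x.round(4) for x in two(cs,(339.6,262.6),cd,(252,266.5))])
w=(.6,.2676,.16); print(proj(cs,w),proj(cd,w))
for z in(.30,.235,.2): print(move((.607,-.257,z),2.849))
E
```

```text
[array([0.5962, 0.2675, 0.1652]), np.float64(0.0019)]
[338.65491806 264.45391069] [250.7431638  267.46579481]
(array([-2.671, -8.318, -0.809]), array([-0.016, -0.022, -0.002]))
(array([-2.673, -8.316,  0.274]), array([-0.016, -0.022, -0.002]))
(array([-2.675, -8.315,  0.858]), array([-0.016, -0.022, -0.002]))
```

Request:
arm_command --linear '[[-0.12,0,0.7],[-0.12,0,1.3],[-0.12,0,1.45],[-0.12,0,1.45]]' --dr '[[0,0,0],[0,0,0],[0,0,0],[0,0,0]]' --fingers '[255,255,255,255]' --newtons 120

```text
t: 5.2
eef_pos: [0.6044, 0.265, 0.1647]
eef_rot: [-3.14, -0.002, 2.849]
ft_force: [-0.3, -0.2, 0.8]
width: -0.0002
grasp_force: 0.0
```

Request:
arm_command --linear '[[0,0,0.1],[0,0,0.1]]' --dr '[[0,0,0],[0,0,0]]' --fingers '[255,255]'

```text
t: 5.45
eef_pos: [0.6056, 0.2654, 0.1611]
eef_rot: [3.141, 0.001, 2.849]
ft_force: [0.0, 0.2, 0.4]
width: -0.0002
grasp_force: 0.0
```

Request:
arm_command --linear '[[0,0,0.1],[0,0,0.1]]' --dr '[[0,0,0],[0,0,0]]' --fingers '[255,255]'

```text
t: 5.7
eef_pos: [0.6049, 0.2651, 0.1537]
eef_rot: [-3.141, -0.001, 2.849]
ft_force: [0.2, 0.4, -0.1]
width: -0.0002
grasp_force: 0.0
```

Request:
arm_command --linear '[[0,0,0.1],[0,0,0.1]]' --dr '[[0,0,0],[0,0,0]]' --fingers '[255,255]'

```text
t: 5.95
eef_pos: [0.6047, 0.265, 0.1472]
eef_rot: [-3.141, -0.001, 2.849]
ft_force: [0.0, -0.4, 0.7]
width: 0.0
grasp_force: 0.0
```

Request:
arm_command --linear '[[0,0,0.08],[0,0,0.08]]' --dr '[[0,0,0],[0,0,0]]' --fingers '[255,255]'

```text
t: 6.2
eef_pos: [0.6054, 0.2653, 0.1437]
eef_rot: [3.141, 0.0, 2.849]
ft_force: [-1.1, 0.7, 1.3]
width: 0.0002
grasp_force: 0.8
```

Request:
arm_command --linear '[[0,0,0.08],[0,0,0.08]]' --dr '[[0,0,0],[0,0,0]]' --fingers '[255,255]'

```text
t: 6.45
eef_pos: [0.6055, 0.2655, 0.1397]
eef_rot: [3.141, 0.001, 2.849]
ft_force: [-1.5, -0.6, 4.6]
width: 0.0002
grasp_force: 2.0
```

Request:
arm_command --linear '[[0,0,0.08],[0,0,0.08]]' --dr '[[0,0,0],[0,0,0]]' --fingers '[255,255]'

```text
t: 6.7
eef_pos: [0.6061, 0.2657, 0.1365]
eef_rot: [3.14, 0.002, 2.849]
ft_force: [-2.9, -0.9, 9.1]
width: -0.0001
grasp_force: 4.3
```

Request:
arm_command --linear '[[0,0,0.08],[0,0,0.08]]' --dr '[[0,0,0],[0,0,0]]' --fingers '[255,255]'

```text
t: 6.95
eef_pos: [0.6074, 0.266, 0.1357]
eef_rot: [3.138, 0.005, 2.849]
ft_force: [-4.4, -2.5, 21.4]
width: -0.0001
grasp_force: 9.0
```

Request:
arm_command --linear '[[0,0,0.08],[0,0,0.08]]' --dr '[[0,0,0],[0,0,0]]' --fingers '[255,255]'

```text
t: 7.2
eef_pos: [0.6084, 0.2662, 0.1351]
eef_rot: [3.137, 0.008, 2.849]
ft_force: [-11.5, -5.4, 34.8]
width: 0.0002
grasp_force: 14.3
```

The force rose to 35 N, so the near lever is right down on its stop. Now to the far press.

Request:
arm_command --linear '[[0,0,-1],[0,0,-2],[-0.26,-0.84,-2.4],[-0.52,-1.67,-2.4],[-0.78,-2.5,-2.4],[-1.04,-3.34,-2.4],[-1.3,-4.17,-2.4],[-1.56,-5,-2.4],[-1.82,-5.85,-2.4],[-2.08,-6.68,-2.4],[-2.34,-7.5,-2.4],[-2.6,-8.35,-2.4],[-2.6,-8.35,-2.2],[-2.6,-8.35,-1.6],[-2.6,-8.35,-1.6]]' --dr '[[0,0,0],[0,0,0],[0,0,0],[0,0,0],[0,0,0],[0,0,0],[0,0,0],[0,0,0],[0,0,0],[0,0,0],[0,0,0],[0,0,0],[0,0,0],[0,0,0],[0,0,0]]' --fingers '[255,255,255,255,255,255,255,255,255,255,255,255,255,255,255]'

```text
t: 9.07
eef_pos: [0.6078, -0.2577, 0.2152]
eef_rot: [3.14, -0.008, 2.849]
ft_force: [-0.7, -0.5, 0.2]
width: -0.0003
grasp_force: 0.0
```

```bash
python3 - <<'E'
from h import *
s=bot.read_state();print(s["eef_pos"],s["ft_force"])
b,cb=grab("side","d3.png");w,cw=grab("wrist","w3.png")
f=lambda i,u,v:cv2.resize(i[v:v+80,u:u+80],(300,300),interpolation=cv2.INTER_CUBIC)[...,::-1]
cv2.imwrite("pics/p3.png",np.hstack([cv2.resize(w,(480,300))[...,::-1],f(b,250,85)]))
e=s["eef_pos"];print("tip in p3:",proj(cw,e)*.75,(proj(cb,e)-[250,85])*3.75+[480,0],(proj(cb,e+[0,0,.02])-[250,85])*3.75+[480,0])
E
```

```text
[ 0.60776572 -0.25767269  0.21524888] [-0.72102748 -0.49712038  0.17299756]
tip in p3: [243.68126191 180.89368974] [587.03760998 103.49078214] [586.08069699  82.03480739]
```

View pics/p3.png

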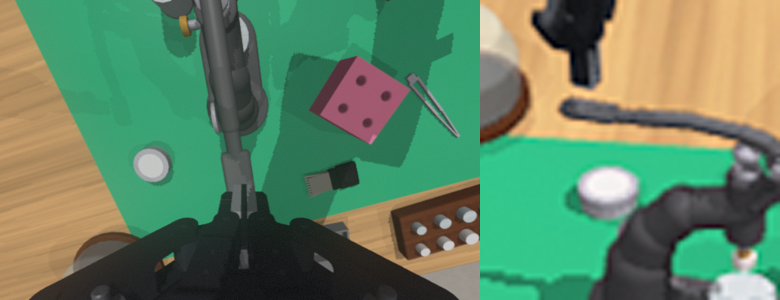

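The side view shows the true fingertip at (585,85) in the crop, about 19 mm above the reported TCP at (587,103). That explains the low near-press readings. The fingers are over the far pad, about 4 mm off to +y. Pressing.

Request:
arm_command --linear '[[-0.03,-0.07,0.2],[-0.03,-0.07,0.6],[-0.03,-0.07,0.9],[-0.03,-0.07,1.0],[-0.03,-0.07,1.1],[-0.03,-0.07,1.1]]' --dr '[[0,0,0],[0,0,0],[0,0,0],[0,0,0],[0,0,0],[0,0,0]]' --fingers '[255,255,255,255,255,255]'

```text
t: 9.93
eef_pos: [0.6104, -0.2641, 0.1542]
eef_rot: [-3.141, -0.0, 2.849]
ft_force: [-0.3, 0.1, 2.6]
width: 0.0001
grasp_force: 1.0
```

Request:
arm_command --linear '[[0,0,0.1],[0,0,0.1]]' --dr '[[0,0,0],[0,0,0]]' --fingers '[255,255]'

```text
t: 10.18
eef_pos: [0.6106, -0.2642, 0.148]
eef_rot: [-3.141, 0.001, 2.849]
ft_force: [0.2, -1.1, 1.3]
width: -0.0
grasp_force: 1.2
```

Request:
arm_command --linear '[[0,0,0.1],[0,0,0.1]]' --dr '[[0,0,0],[0,0,0]]' --fingers '[255,255]'

```text
t: 10.42
eef_pos: [0.6103, -0.2641, 0.1415]
eef_rot: [-3.141, -0.0, 2.849]
ft_force: [0.1, -0.9, 2.7]
width: 0.0003
grasp_force: 1.3
```

Request:
arm_command --linear '[[0,0,0.08],[0,0,0.08]]' --dr '[[0,0,0],[0,0,0]]' --fingers '[255,255]'

```text
t: 10.68
eef_pos: [0.6105, -0.2642, 0.1379]
eef_rot: [-3.141, 0.0, 2.849]
ft_force: [-1.4, -0.7, 4.8]
width: -0.0001
grasp_force: 2.2
```

Request:
arm_command --linear '[[0,0,0.08],[0,0,0.08]]' --dr '[[0,0,0],[0,0,0]]' --fingers '[255,255]'

```text
t: 10.92
eef_pos: [0.6117, -0.2647, 0.1371]
eef_rot: [-3.141, 0.004, 2.849]
ft_force: [-4.4, 1.1, 16.4]
width: -0.0004
grasp_force: 7.0
```

Request:
arm_command --linear '[[0,0,0.08],[0,0,0.08]]' --dr '[[0,0,0],[0,0,0]]' --fingers '[255,255]'

```text
t: 11.18
eef_pos: [0.6134, -0.2654, 0.1362]
eef_rot: [-3.14, 0.009, 2.849]
ft_force: [-6.7, 3.1, 25.7]
width: 0.0001
grasp_force: 11.4
```

The far lever took about 2 N and is on its stop, so this is the free press. I release it and go above the flag with open fingers.

Request:
arm_command --linear '[[0,0,-0.6],[0,0,-1.4],[0,0,-2.2],[0,0,-2.9],[0.6,0.7,-2.9],[1.2,1.4,-2.9],[1.8,2.05,-2.9],[2.4,2.75,-2.9],[3.0,3.45,-2.9],[3.5,4.0,-2.9],[3.82,4.35,-2.9],[3.82,4.35,-2.9],[3.82,4.35,-2.9]]' --dr '[[0,0,0],[0,0,0],[0,0,0],[0,0,0],[0,0,0],[0,0,0],[0,0,0],[0,0,0],[0,0,0],[0,0,0],[0,0,0],[0,0,0],[0,0,0]]' --fingers '[255,255,255,255,255,80,80,80,80,80,80,80,80]'

```text
t: 12.8
eef_pos: [0.4664, 0.0516, 0.3011]
eef_rot: [-3.141, -0.001, 2.849]
ft_force: [0.0, -0.8, 0.6]
width: 0.0583
grasp_force: 0.0
```

```bash
python3 - <<'E'
from h import *
s=bot.read_state();print(s["eef_pos"],s["ft_force"],s["width"])
ims={n:grab(n,n+"4.png") for n in("scene","side","wrist")}
for n,(im,c) in ims.items():
    h=cv2.cvtColor(im,cv2.COLOR_RGB2HSV)
    m=((h[...,0]<6)|(h[...,0]>174))&(h[...,1]>150)&(h[...,2]>70)
    k,l,st,ce=cv2.connectedComponentsWithStats(m.astype(np.uint8))
    for i in range(1,k):
        if st[i,4]>12: ys,xs=np.where(l==i); t=ys==ys.min(); print(n,st[i],ce[i].round(1),"top",xs[t].mean(),ys.min())
w,d,sc=ims["wrist"][0],ims["side"][0],ims["scene"][0]
f=lambda i,u,v,n:cv2.resize(i[v:v+n,u:u+n],(300,300),interpolation=cv2.INTER_CUBIC)
top=np.hstack([cv2.resize(w,(480,300)),f(d,260,90,80)]); bot_=np.hstack([f(d,290,150,70),f(sc,300,160,70),f(d,310,265,60)])[:, :780]
cv2.imwrite("pics/p4.png",np.vstack([top,bot_])[...,::-1])
e=s["eef_pos"]; print("tcp wrist",proj(ims["wrist"][1],e)," flagtop pred",proj(ims["wrist"][1],(.466,.052,.211)))
E
```

```text
[0.46635707 0.05164978 0.30111905] [ 0.04352589 -0.83985504  0.62478229] 0.05833973058561604
scene [324 188  13  23  99] [328.6 200. ] top 326.0 188
scene [454 365  11  11  94] [459.  370.3] top 458.5 365
side [316 188   5  38 116] [317.6 203.2] top 318.0 188
wrist [327 162  44  25 355] [348.  173.3] top 365.5 162
wrist [317 176  15  31 233] [323.9 195. ] top 322.0 176
tcp wrist [325.32078326 244.47573063]  flagtop pred [325.55372958 200.20660995]
```

View pics/p4.png

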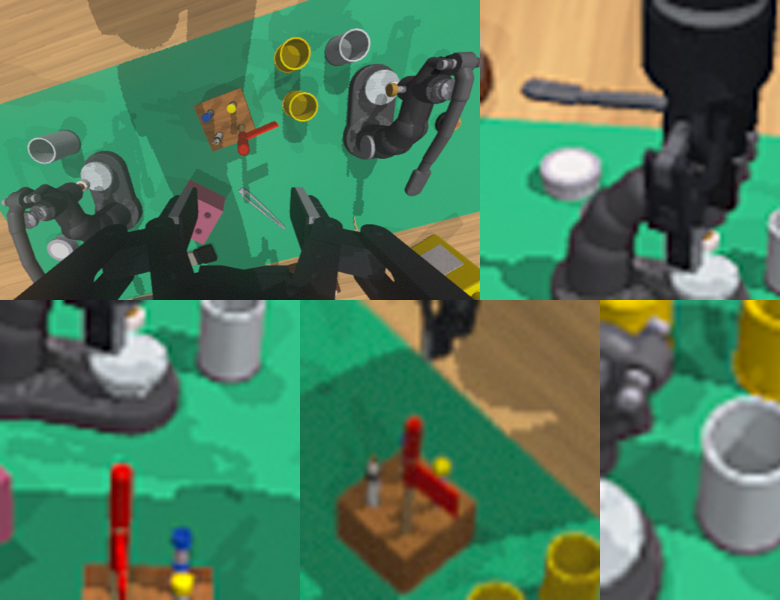

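The far lever is back up. The flag top sits in the wrist view at about (324.5,200) against a predicted (325.5,200.2), so I'm aligned. I descend and grip with the real tips kept above the pennant.

Request:
arm_command --linear '[[0,0,0.8],[0,0,1.6],[0,0,2.15],[0,0,2.35],[0,0,2.35],[0,0,2.35],[0,0,2.35],[0,0,2.35],[0,0,2.35]]' --dr '[[0,0,0],[0,0,0],[0,0,0],[0,0,0],[0,0,0],[0,0,0],[0,0,0],[0,0,0],[0,0,0]]' --fingers '[80,80,80,80,255,255,255,255,255]' --newtons 40

```text
t: 14.08
eef_pos: [0.4674, 0.0515, 0.1628]
eef_rot: [-3.141, 0.003, 2.849]
ft_force: [-0.1, -2.0, 4.4]
width: 0.0125
grasp_force: 39.3
```

```bash
python3 - <<'E'
from h import *
s=bot.read_state();print(s["eef_pos"],s["ft_force"],s["width"],s["grasp_force"])
for n in("side","wrist"):
    im,c=grab(n,n+"5.png"); h=cv2.cvtColor(im,cv2.COLOR_RGB2HSV)
    m=((h[...,0]<6)|(h[...,0]>174))&(h[...,1]>150)&(h[...,2]>60)
    k,l,st,ce=cv2.connectedComponentsWithStats(m.astype(np.uint8))
    print(n,[(st[i].tolist(),ce[i].round(1).tolist()) for i in range(1,k) if st[i,4]>5])
    if n=="side": print([ (z,proj(c,(.466,.052,z)).round(1)) for z in(.211,.19,.18,.17,.161,.129)])
# near pot rim from the wrist picture taken at the flag (pose then known)
E
python3 - <<'E'
import sys; sys.path.insert(0,'.')
from h import *
w=cv2.imread("pics/wrist4.png"); h=cv2.cvtColor(w,cv2.COLOR_BGR2HSV)
m=((h[...,1]<40)&(h[...,2]>70)).astype(np.uint8)
k,l,st,ce=cv2.connectedComponentsWithStats(m)
for i in range(1,k):
    if st[i,4]>200 and ce[i][1]<260: print(st[i],ce[i].round(1))
E
```

```text
[0.46743882 0.05150001 0.16277141] [-0.0594094  -1.96058146  4.42899465] 0.012531988044667115 39.32183376629837
side [([316, 201, 4, 25, 63], [317.7, 210.4])]
[(0.211, array([318.2, 188.9])), (0.19, array([318. , 194.9])), (0.18, array([317.9, 197.7])), (0.17, array([317.9, 200.5])), (0.161, array([317.8, 203. ])), (0.129, array([317.5, 211.6]))]
wrist [([310, 191, 97, 110, 3538], [343.4, 239.9])]
[ 433   38   60   50 2068] [463.6  62.9]
[ 543   69   97  192 2553] [599.1 157.4]
[587  79  23  14 206] [598.7  84.5]
[ 463   86   71  117 3531] [496.7 129.4]
[578 105  29  29 562] [592.8 118. ]
[  37  174   69   44 1954] [ 71.8 195.1]
[ 101  203   84   98 3395] [142.  242.8]
```

```bash
python3 - <<'E'
from h import *
from scipy.optimize import fsolve
s=bot.read_state(); K,Rc,t=cam("wrist")
Tn=R.from_euler('xyz',s["eef_rot"]).as_matrix(); To=R.from_euler('xyz',[np.pi,0,2.849]).as_matrix()
cp=-Rc.T@t; rel=Tn.T@(cp-s["eef_pos"]); relR=Rc@Tn
Ro=relR@To.T; co=np.array([.4664,.0516,.3011])+To@rel; cw=(K,Ro,-Ro@co)
print("flagtop check",proj(cw,(.466,.052,.211)))
cd=cam("side"); a=np.linspace(0,2*np.pi,181); rim=lambda p:np.c_[p[0]+.024*np.cos(a),p[1]+.024*np.sin(a),0*a+.066]
P=lambda c,p:np.array([proj(c,q) for q in rim(p)])
fw=lambda p:[P(cw,p)[:,0].max()-493,P(cw,p)[:,1].min()-38]
def fd(p): q=P(cd,p); return [(q[:,0].max()+q[:,0].min())/2-340.5,q[:,1].min()-284]
pw,pd=fsolve(fw,(.39,.24)),fsolve(fd,(.39,.24)); print(pw.round(4),pd.round(4))
for c,n in((cw,"wrist"),(cd,"side")): q=P(c,pd); print(n,q.min(0).round(),q.max(0).round())
# same two ways on wrist picture with dark interior: bottom extents of whole pot
print("floor centre px in wrist:",proj(cw,(*pd,0)),proj(cw,(*pw,0)))
E
```

```text
flagtop check [325.11136676 200.52367044]
[0.3943 0.2495] [0.3941 0.2516]
wrist [453.  37.] [495.  83.]
side [330. 284.] [351. 301.]
floor centre px in wrist: [451.77268983  67.76004972] [450.25773061  68.44387008]
```

Request:
arm_command --linear '[[0,0,-0.3],[0,0,-0.8],[0,0,-1.5],[0,0,-2.0],[0,0,-2.0]]' --dr '[[0,0,0],[0,0,0],[0,0,0],[0,0,0],[0,0,0]]' --fingers '[255,255,255,255,255]'

```text
t: 14.8
eef_pos: [0.4678, 0.0525, 0.2849]
eef_rot: [3.138, 0.006, 2.849]
ft_force: [-0.3, -0.6, -0.3]
width: 0.0125
grasp_force: 39.2
```

Request:
arm_command --linear '[[0.4,0.5,0],[0.85,1.1,0],[1.3,1.7,0],[1.7,2.25,0],[2.0,2.65,0],[2.13,2.8,0],[2.13,2.8,0],[2.13,2.8,0],[2.13,2.8,0]]' --dr '[[0,0,0],[0,0,0],[0,0,0],[0,0,0],[0,0,0],[0,0,0],[0,0,0],[0,0,0],[0,0,0]]' --fingers '[255,255,255,255,255,255,255,255,255]'

```text
t: 15.92
eef_pos: [0.3928, 0.249, 0.2807]
eef_rot: [-3.141, 0.0, 2.847]
ft_force: [-0.1, 0.1, -0.1]
width: 0.0124
grasp_force: 39.1
```

```bash
python3 - <<'E'
from h import *
s=bot.read_state();e=s["eef_pos"];print(e,s["eef_rot"],s["ft_force"],s["width"],s["grasp_force"])
for n in("scene","side"):
    im,c=grab(n,n+"6.png"); h=cv2.cvtColor(im,cv2.COLOR_RGB2HSV)
    z0=e[2]-.1628+.015
    f,g,t=[proj(c,(e[0],e[1],z0+k)) for k in(0,.06,.14)]; print(n,"pred foot,mid,pen",f.round(1),g.round(1),t.round(1), "pot rim ctr",proj(c,(.394,.2505,.066)).round(1))
    x0,x1,y0,y1=int(min(f[0],t[0]))-22,int(max(f[0],t[0]))+22,int(min(f[1],t[1]))-6,int(f[1])+14
    sub=h[y0:y1,x0:x1]
    wood=((sub[...,0]>=7)&(sub[...,0]<=22)&(sub[...,1]>50)&(sub[...,2]>60))
    red=((sub[...,0]<6)|(sub[...,0]>174))&(sub[...,1]>150)
    for v in range(y1-y0):
        a=np.where(wood[v])[0];b=np.where(red[v])[0]
        print(v+y0,"wood",(a.min()+x0,a.max()+x0,len(a)) if len(a) else "-","red",(b.min()+x0,b.max()+x0) if len(b) else "-")
E
```

```text
[0.39278678 0.24897826 0.28065878] [-3.14143063e+00  2.83477590e-06  2.84729152e+00] [-0.053314    0.0877258  -0.13013382] 0.012385138101901661 39.14588256273419
scene pred foot,mid,pen [381.5 228.2] [384.  218.2] [387.6 203.6] pot rim ctr [379.  239.1]
197 wood (np.int64(359), np.int64(408), 39) red -
198 wood (np.int64(359), np.int64(408), 42) red -
199 wood (np.int64(359), np.int64(408), 43) red -
200 wood (np.int64(359), np.int64(408), 45) red -
201 wood (np.int64(360), np.int64(408), 46) red -
202 wood (np.int64(362), np.int64(408), 45) red -
203 wood (np.int64(363), np.int64(408), 43) red (np.int64(387), np.int64(389))
204 wood (np.int64(364), np.int64(408), 40) red (np.int64(387), np.int64(390))
205 wood (np.int64(365), np.int64(408), 37) red (np.int64(387), np.int64(392))
206 wood (np.int64(366), np.int64(408), 35) red (np.int64(386), np.int64(393))
207 wood (np.int64(367), np.int64(408), 32) red (np.int64(386), np.int64(394))
208 wood (np.int64(368), np.int64(408), 30) red (np.int64(386), np.int64(396))
209 wood (np.int64(369), np.int64(408), 29) red (np.int64(386), np.int64
[... 4701 characters left out ...]
np.int64(346), 5) red -
268 wood (np.int64(320), np.int64(345), 5) red -
269 wood (np.int64(322), np.int64(345), 6) red -
270 wood (np.int64(341), np.int64(345), 5) red -
271 wood (np.int64(341), np.int64(345), 5) red -
272 wood (np.int64(341), np.int64(345), 5) red -
273 wood (np.int64(323), np.int64(345), 6) red -
274 wood (np.int64(323), np.int64(345), 6) red -
275 wood (np.int64(341), np.int64(344), 4) red -
276 wood (np.int64(342), np.int64(343), 2) red -
277 wood - red -
278 wood - red -
279 wood - red -
280 wood - red -
281 wood - red -
282 wood - red -
283 wood - red -
284 wood - red -
285 wood (np.int64(345), np.int64(345), 1) red -
286 wood - red -
287 wood - red -
288 wood - red -
```

The foot is at side (342.7,276) against a predicted (342.8,275.1), so the flag hangs upright and is within about 4 mm of the pot axis. The radial clearance is 16 mm. Lowering.

Request:
arm_command --linear '[[0,0.02,0.5],[0,0.02,1.0],[0,0.02,1.4],[0,0.02,1.7],[0,0.02,1.9],[0,0.02,1.95],[0,0.02,1.95]]' --dr '[[0,0,0],[0,0,0],[0,0,0],[0,0,0],[0,0,0],[0,0,0],[0,0,0]]' --fingers '[255,255,255,255,255,255,255]'

```text
t: 16.9
eef_pos: [0.3932, 0.2511, 0.1643]
eef_rot: [3.141, 0.001, 2.849]
ft_force: [1.2, -0.0, 0.0]
width: 0.0126
grasp_force: 39.2
```

Request:
arm_command --linear '[[0,0,0.06],[0,0,0.1],[0,0,0.1]]' --dr '[[0,0,0],[0,0,0],[0,0,0]]' --fingers '[255,255,255]'

```text
t: 17.27
eef_pos: [0.3927, 0.2509, 0.1576]
eef_rot: [-3.141, -0.0, 2.849]
ft_force: [-0.1, 0.3, -0.1]
width: 0.0125
grasp_force: 39.2
```

Request:
arm_command --linear '[[0,0,0.05],[0,0,0.05],[0,0,0.05],[0,0,0.05],[0,0,0.05],[0,0,0.05],[0,0,0.05]]' --dr '[[0,0,0],[0,0,0],[0,0,0],[0,0,0],[0,0,0],[0,0,0],[0,0,0]]' --fingers '[255,255,200,170,150,130,130]'

```text
t: 18.15
eef_pos: [0.3928, 0.2509, 0.1548]
eef_rot: [3.142, 0.0, 2.849]
ft_force: [0.9, -0.6, -0.2]
width: 0.0422
grasp_force: 0.0
```

Request:
arm_command --linear '[[0,0,-0.2],[0,0,-0.6],[0,0,-1.2],[0,0,-1.8],[0,0,-2.4],[0,0,-2.6],[0,0,-2.6],[0,0,-2.6]]' --dr '[[0,0,0],[0,0,0],[0,0,0],[0,0,0],[0,0,0],[0,0,0],[0,0,0],[0,0,0]]' --fingers '[130,130,130,130,130,130,130,130]'

```text
t: 19.15
eef_pos: [0.3921, 0.2506, 0.3088]
eef_rot: [-3.14, -0.002, 2.849]
ft_force: [-0.2, -0.1, -0.4]
width: 0.0419
grasp_force: 0.0
```

```bash
python3 - <<'E'
from h import *
s=bot.read_state();e=s["eef_pos"];print(e,s["ft_force"],s["width"],s["grasp_force"])
pts={}
for n in("scene","side","wrist"):
    im,c=grab(n,n+"7.png"); h=cv2.cvtColor(im,cv2.COLOR_RGB2HSV)
    m=((h[...,0]<6)|(h[...,0]>174))&(h[...,1]>150)&(h[...,2]>60)
    k,l,st,ce=cv2.connectedComponentsWithStats(m.astype(np.uint8))
    for i in range(1,k):
        if st[i,4]>12: ys,xs=np.where(l==i); t=ys==ys.min(); print(n,st[i],ce[i].round(1),"top",xs[t].mean(),ys.min())
    print(n,"upright top pred",proj(c,(.393,.251,.201)).round(1))
    g=((h[...,1]<25)&(h[...,2]>90)).astype(np.uint8)
    if n=="side":
        k,l,st,ce=cv2.connectedComponentsWithStats(g)
        print([(st[i].tolist(),ce[i].round(1).tolist()) for i in range(1,k) if st[i,4]>30 and (abs(ce[i]-[340,300]).max()<25 or abs(ce[i]-[344,157]).max()<14 or abs(ce[i]-[270,114]).max()<20 or abs(ce[i]-[260,265]).max()<30)])
E
```

```text
[0.39213728 0.25058651 0.30878079] [-0.19177429 -0.05408042 -0.35195142] 0.04186819331625057 0.0
scene [391 226  18  18 119] [400.4 235.1] top 406.0 226
scene [454 365  11  11  94] [459.  370.3] top 458.0 365
scene upright top pred [384.7 217.2]
side [348 288  17  28 187] [356.3 299.5] top 362.0 288
side upright top pred [344.6 257.4]
[([339, 152, 35, 10, 112], [356.7, 157.4]), ([244, 265, 80, 15, 327], [287.3, 270.3]), ([313, 279, 7, 8, 36], [316.3, 282.5]), ([330, 284, 21, 32, 448], [338.9, 300.0])]
wrist [371 116  17  19 161] [378.  126.5] top 386.5 116
wrist upright top pred [325.8 196.7]
```

```bash
python3 - <<'E'
from h import *
cs,cd=cam("scene"),cam("side")
out=[]
for r in range(2):
    q=[]
    for n in("scene","side"):
        im,c=grab(n); h=cv2.cvtColor(im,cv2.COLOR_RGB2HSV)
        m=(((h[...,0]<6)|(h[...,0]>174))&(h[...,1]>150)&(h[...,2]>60)).astype(np.uint8)
        k,l,st,ce=cv2.connectedComponentsWithStats(m); i=[i for i in range(1,k) if st[i,4]>60 and st[i,0]<440][0]
        ys,xs=np.where(l==i); j=np.argmax(xs-ys*.5); q.append((xs[j],ys[j])); print(n,st[i],q[-1])
P,d=two(cs,q[0],cd,q[1]); print(P.round(3),d.round(4)); v=P-np.array([.394,.2505,.005]); print("lean",np.arctan2(np.hypot(v[0],v[1]),v[2]),np.linalg.norm(v))
E
```

```text
scene [391 226  18  18 119] (np.int64(408), np.int64(227))
side [348 288  17  28 187] (np.int64(364), np.int64(288))
scene [391 226  18  18 117] (np.int64(408), np.int64(227))
side [348 288  17  28 187] (np.int64(364), np.int64(288))
[0.35  0.315 0.182] 0.0042
lean 0.4173659265379705 0.19344284308579685
```

```bash
python3 -c "
from h import *
print(order.close_job())"
```

```text
the job is handed in; nothing more can be done
None
```

I handed the job in: the near press binds and its lever is left down, the far press springs back up, and the red flag stands in the binding press's pot, leaning about 0.42 rad; the system did not return a verdict.

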